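# Start the dust extractor from its guarded key box

### The job

Pry the clear guard of the grey control box open with the scraper's blade and swing it back past upright. Then start the extractor by pressing the keys one at a time: first the square, then the round, then the bar-shaped one, never the cross. Leave the guard open and the scraper lying flat on the bench.

Things in the scene. Friction and masses are not known exactly. Their poses are not given: they have to be found in the camera images.
- box: Grey control box, fixed, 180 x 180 mm, rim 60 mm high, an open well with 10 mm walls. Origin: centre of its underside; x, y along its sides, z up. The well's floor, 34 mm up, is the key panel: four white keys at x = +-34, y = +-34 mm; which is where varies. Guard hinged along the +y side; prying slot in the middle of the -y side.
- slot (a point): Centre of the prying slot's mouth, on the outer face of the box's -y wall (box frame 0, -90, 54 mm). Slot 70 mm wide (box x), 12 mm high: from 48 mm above the bench to the closed guard's underside at 60 mm; it runs through the 10 mm wall into the well, where a blade may go in 40 mm or more, above the keys.
- hinge (a point): Middle of the guard's hinge line, which runs along the box's x axis (box frame 0, 90, 60 mm).
- cover (a joint): Angle of the guard, rad: 0 closed flat on the box rim, grows as its -y edge rises about the hinge; 1.57 upright, stop at 2.0. Stiff hinge: it stays wherever it is left; about 2 N at the free edge moves it.
- guard: The guard (turns with joint cover): 180 x 180 mm, 8 mm thick, grey frame 18 mm wide round a clear window, 0.12 kg. Origin on the hinge line, on its underside; its -y points to the free edge, 180 mm away and flush with the box's outer face above the slot when closed; z is its upper side's normal.
- scraper: Scraper lying flat: wooden handle, plain steel blade, 200 mm long, about 0.15 kg. Origin: on its underside, below its balance and grip point; x points to the blade, z up. Handle x = -75 to 35 mm, 26 mm wide, 28 mm high; blade x = 35 to tip at 125 mm, 40 mm wide, 3 mm thick, mid-plane 14 mm above the underside.
- key_square (a joint): Travel in m of the square cap 32 x 32 mm: 0 up, 0.008 fully down (spring, about 6 N fully down).
- key_square_top (a point): Centre of the top of the square cap 32 x 32 mm; 46 mm above the bench when up.
- key_round (a joint): Travel in m of the round cap 34 mm in diameter: 0 up, 0.008 fully down (spring, about 6 N fully down).
- key_round_top (a point): Centre of the top of the round cap 34 mm in diameter; 46 mm above the bench when up.
- key_bar (a joint): Travel in m of the bar-shaped cap 44 mm long (box x) and 18 mm wide: 0 up, 0.008 fully down (spring, about 6 N fully down).
- key_bar_top (a point): Centre of the top of the bar-shaped cap 44 mm long (box x) and 18 mm wide; 46 mm above the bench when up.
- key_cross (a joint): Travel in m of the cross-shaped cap, two arms 38 mm long and 12 mm wide; not to be pressed: 0 up, 0.008 fully down (spring, about 6 N fully down).
- key_cross_top (a point): Centre of the top of the cross-shaped cap, two arms 38 mm long and 12 mm wide; not to be pressed; 46 mm above the bench when up.
- mug: Bystander, loose: a dark blue mug 80 mm wide, 95 mm high, handle at its +y; origin at its underside's centre.
- jar: Bystander, loose: a closed glass jar 84 mm wide, 110 mm high; origin at its underside's centre.
- sanding_block: Bystander, loose: a cork sanding block 100 x 60 x 35 mm; origin at its underside's centre.
- rasp: Bystander, loose: a slim round-shank tool with a pale wooden handle, 220 mm long, along its x axis; origin at its handle-side reference on the axis.
- offcut: Bystander, loose: a dark wood offcut 60 x 150 x 30 mm; origin at its underside's centre.
- mallet: Bystander, loose: a hammer with a rubber head, 260 mm long, along its x axis; origin at its handle-side reference on the axis.
- plane: Bystander, loose: a wooden hand plane 200 x 60 mm, about 85 mm high, long along its x axis; origin at its underside's centre.

How it is judged:
By the outcome, as a careful person would: the job done as asked, in the order asked, and still so for the second after the job is handed in, with the robot touching nothing.
It also fails if it takes over 72 s, if anything falls off the work surface, if the arm or the gripper's body presses on something with over 40 N, if the wrist force passes 120 N, or if a joint passes its speed limit or range.

### The arm

A 6-joint arm with a two-finger parallel gripper is mounted at the origin on the work surface. World frame = base frame: x ahead of the robot, y to its left, z up, the work surface at z = 0. Lengths are in m, angles in degrees, forces in N, time in s.
With the tool pointing down it reaches from about 0.25 to 0.775 m from the base axis. Payload 4 kg.
Tool frame: the origin (TCP) lies between the finger pads; the fingertips stand ctrl.tip_reach ahead of it and the grasp point (between the pads) is the TCP (ctrl.tip_reach is the distance from the TCP to the fingertips, in m); z points along the fingers, y is the direction in which the jaws open and shut (so a half turn about z gives the same grasp; the last joint's range is limited). The gripper opens to 94 mm and grips with 3 to 60 N. Pads are 16 mm wide; open, the fingers measure 119 mm over their backs; the gripper's body (75 mm by 177 mm) begins 78 mm behind the grasp point.
Start: joints at [67.718, 4.996, 78.535, -0, 96.463, -5.907], TCP at [0.155, 0.528, 0.2] pointing down, gripper open.
Joint ranges: [-177.83, 177.83], [-43.37, 116.18], [15.69, 146.23], [-61.86, 241.86], [9.47, 152.12], [-147.06, 147.06]. Speed limits (degrees/s): [159.86, 159.86, 180, 180, 180, 180].

### API

Orientations are given as a 3x3 rotation matrix whose columns are the frame's x, y, z axes.
In Python, from cell import ctrl gives the robot as it stands.
- The arm moves only by the tool play_rows, never from a script. Its argument "commands" is a list of rows, each a list of 5 numbers: the opening, from 0 (shut) to 1 (fully open), then the shift along the tool's x, y, z each as a share of 30 cm, from -1 to 1, then the turn about the tool's z as a share of 90 degrees, from -1 to 1. A call has 1 to 12 rows; each row shifts and turns the commanded pose from where the row before left it, along the tool's axes as they then stand; what a row does not reach is not made up. A row lasts 1/12 s, in which the tool goes at most 41.7 mm and 7.16 degrees, less where a joint would pass 70% of its speed; a pose out of reach is approached as far as the arm can. A call with a number of a shift or a turn outside -1 to 1 is refused whole. A call with a gripper value outside its range is refused whole. The fingers move at their own pace and stop on an object; "force" is the grip in N (left out, the last holds). Time passes only in rows, so rows that do not move let the fingers close. It gives the time, the measured TCP pose, the force and the opening at its end, in the units of the state.
- ctrl.read_state(): the state, without advancing time (a new reading comes with each control period).
- ctrl.grab_frame(name): name is "side" or "top"; returns a dict with "color" (480x640x3 uint8, red, green, blue), "intrinsics" (3x3 intrinsics, pixels), "k1" (the pictures are not rectified: a ray, as slopes to the right and down, at radius r is drawn at 1 + k1 r^2 times it, then the intrinsics apply), "position" and "attitude" of the camera in the world. Camera axes: x right, y down, z forward; pixel columns grow to the right and rows downward; lengths in m; the calibration is good to about 2 mm. A picture is of the moment at which its call begins. There is no depth.
- ctrl.sign_off(): hands the job in, once; it reports no verdict.
The state is a dict: "time_s": time; "qpos": joint angles; "qd": joint speeds; "joint_torque": joint torques, N m; "tool_pos": TCP position; "eef_rot": TCP orientation; "force": force on the tool from outside, world axes, zero at the start; "torque": the same for the moment, N m; "finger_gap": opening from 0.0 (shut) to 1.0 (fully open).
Only numpy, scipy, OpenCV 4.12 (cv2) and the standard library are available. Lean on these libraries where they do the work, as an engineer would, in place of code of your own. Each camera call takes 0.05 s, during which the arm holds its last target. There are 200 camera calls.

## Working session

There is one attempt and no reset: what is moved stays moved. The work goes in short steps, Python scripts to look and compute and a tool call to move; the robot and the scene stay as the last step left them, time stands still between calls to the robot, and variables do not carry over. Pictures are saved under pics/ and viewed, about 8 in all and at most 12, crops included, and the job is handed in when it is done.

Besides the shell and the picture viewer there is one more tool, called as a command line: name --pt "numbers of a row" for each row, then --argument value for the rest. play_rows: Moves the arm, as the interface text tells. Shift numbers are shares of 30 cm and turn numbers shares of 90 degrees, none past 1 either way. Its arguments: {"type":"object","properties":{"commands":{"type":"array"},"force":{"type":"number"}},"required":["commands"]}

```bash
ls; mkdir -p pics
python3 - <<'E'
from cell import ctrl
import cv2
s=ctrl.read_state();print(s, ctrl.tip_reach)
for n in("top","side"):
    f=ctrl.grab_frame(n);cv2.imwrite(f"pics/{n}0.png",f["color"][:,:,::-1]);print(n,f["intrinsics"],f["k1"],f["position"],f["attitude"])
E
```

```text
pics
{'time_s': 0.0, 'qpos': array([ 6.77205950e+01,  5.03914849e+00,  7.86221869e+01, -7.12011741e-04,
        9.64634118e+01, -5.90636093e+00]), 'qd': array([-0.00597091, -0.09313719,  0.01134435, -0.03675685,  0.02308745,
        0.00596847]), 'joint_torque': array([ 2.27771932e-03, -3.40190077e+01, -3.02425897e+01,  7.17856293e-02,
        3.30553099e-02, -1.24079506e-04]), 'tool_pos': array([0.15482977, 0.52718093, 0.19832647]), 'eef_rot': array([[-9.59446225e-01,  2.81890545e-01, -8.14019204e-04],
       [ 2.81891641e-01,  9.59444123e-01, -2.01938757e-03],
       [ 2.11759678e-04, -2.16695899e-03, -9.99997630e-01]]), 'force': array([0.16786836, 0.13610573, 0.01350466]), 'torque': array([0.0025818 , 0.01551102, 0.0413853 ]), 'finger_gap': 0.9998283551951683} 0.019
top [[555.82646141   0.         321.43439616]
 [  0.         555.82646141 238.81877701]
 [  0.           0.           1.        ]] -0.05497474612439705 [ 0.41335457 -0.03635874  1.62704584] [[ 0.0282601  -0.99381908  0.10735461]
 [-0.99956963 -0.02894119 -0.00479129]
 [ 0.00786864 -0.10717301 -0.99420925]]
side [[603.10767145   0.         310.56716648]
 [  0.         603.10767145 237.76727703]
 [  0.           0.           1.        ]] -0.18583483325232994 [ 0.24167606 -1.03383079  0.86408411] [[ 0.95030861 -0.17050485  0.26046428]
 [-0.31038995 -0.58320577  0.75068576]
 [ 0.0239087  -0.79422863 -0.60714846]]
```

View pics/top0.png

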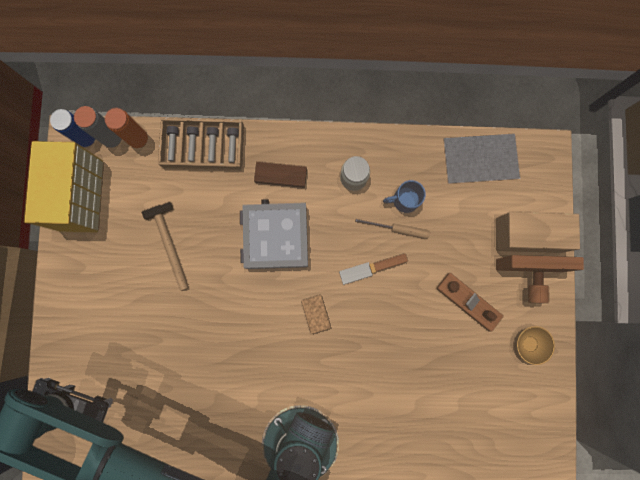

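View pics/side0.png

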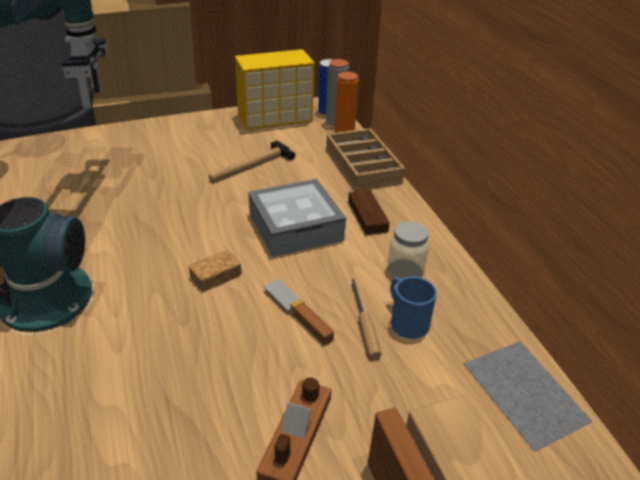

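Run:
```python
import cv2,numpy as np
a=cv2.imread("pics/top0.png");b=cv2.imread("pics/side0.png")
# left: top crop 230..320 x 190..280 ; mid scraper; right side
c1=cv2.resize(a[190:290,228:428],(800,400),interpolation=cv2.INTER_CUBIC)
c2=cv2.resize(b[170:270,235:355],(0,0),fx=4,fy=4,interpolation=cv2.INTER_CUBIC)[:200*2]
cv2.imwrite("pics/c1.png",c1)
cv2.imwrite("pics/c2.png",cv2.resize(b[170:350,235:355],(0,0),fx=3.3,fy=3.3,interpolation=cv2.INTER_CUBIC))
```

```text
(no output)
```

View pics/c1.png

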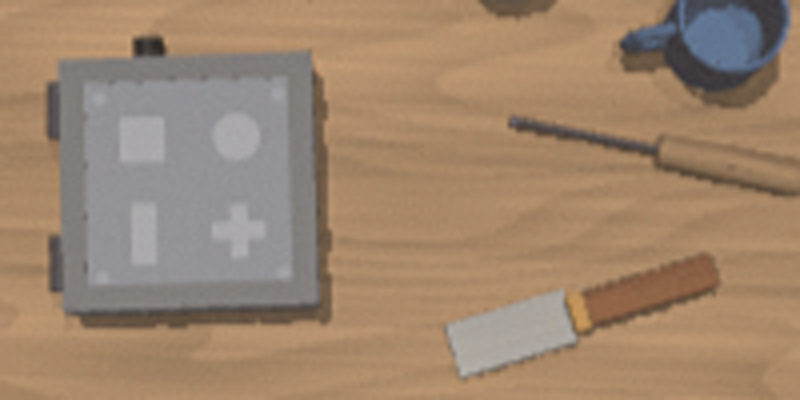

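View pics/c2.png

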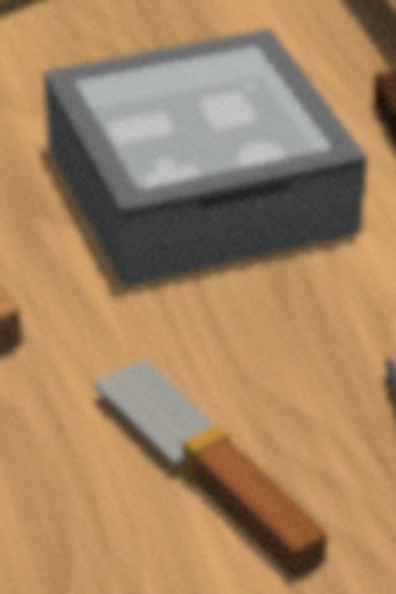

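```bash
cat > h.py <<'E'
import numpy as np,cv2
from cell import ctrl
C={"top":([[555.82646141,0,321.43439616],[0,555.82646141,238.81877701],[0,0,1]],-0.05497474612439705,[0.41335457,-0.03635874,1.62704584],[[0.0282601,-0.99381908,0.10735461],[-0.99956963,-0.02894119,-0.00479129],[0.00786864,-0.10717301,-0.99420925]]),
"side":([[603.10767145,0,310.56716648],[0,603.10767145,237.76727703],[0,0,1]],-0.18583483325232994,[0.24167606,-1.03383079,0.86408411],[[0.95030861,-0.17050485,0.26046428],[-0.31038995,-0.58320577,0.75068576],[0.0239087,-0.79422863,-0.60714846]])}
def w(cam,uv,z):
    K,k,p,R=map(np.array,C[cam]);n=cv2.undistortPoints(np.array(uv,float).reshape(-1,1,2),K,np.array([k,0,0,0.]))[:,0]
    d=np.c_[n,np.ones(len(n))]@R.T
    return p+d*((z-p[2])/d[:,2])[:,None]
E
python3 - <<'E'
from h import *
np.set_printoptions(precision=4,suppress=True)
o=lambda L,x,y,s:[((u+.5)/s-.5+x,(v+.5)/s-.5+y) for u,v in L]
def show(n,a): print(n,a[:,:2].tolist() if 0 else a[:,:2].round(4).tolist())
T=lambda L:o(L,228,190,4); S=lambda L:o(L,235,170,3.3)
g=w("top",T([(60,60),(310,52),(318,305),(64,312)]),.068);show("guard top",g);print(g.mean(0))
g=w("side",S([(47,72),(268,32),(365,157),(125,210)]),.068);show("guard side",g);print(g.mean(0))
k=w("top",T([(142,138),(236,136),(144,233),(239,230)]),.046);show("keys s r b x",k);print(k.mean(0))
b=w("top",T([(445,327),(462,377),(563,290),(577,340)]),.0155);show("blade top",b)
b2=w("side",S([(147,362),(97,383)]),.0155);show("tip side",b2)
show("handle end top",w("top",T([(717,276),(708,255)]),.028))
show("handle end side",w("side",S([(327,525),(287,556)]),.028))
for B in (b,): 
  d=(B[0]+B[1]-B[2]-B[3])/2;print("L",np.linalg.norm(d),"yaw",np.degrees(np.arctan2(d[1],d[0])),"tipmid",(B[0]+B[1])/2,"w",np.linalg.norm(B[0]-B[1]))
print(b2.mean(0))
E
```

```text
guard top [[0.6728, 0.1827], [0.6837, 0.0054], [0.5042, -0.0059], [0.4941, 0.1721]]
[0.5887 0.0886 0.068 ]
guard side [[0.4973, 0.1672], [0.6704, 0.1749], [0.6832, 0.0016], [0.5081, -0.0108]]
[0.5898 0.0832 0.068 ]
keys s r b x [[0.6216, 0.1244], [0.625, 0.0571], [0.5533, 0.1203], [0.5574, 0.0526]]
[0.5893 0.0886 0.046 ]
blade top [[0.4939, -0.0974], [0.4581, -0.1106], [0.5232, -0.1824], [0.4872, -0.1933]]
tip side [[0.4965, -0.1042], [0.4606, -0.1146]]
handle end top [[0.5357, -0.2925], [0.5507, -0.2858]]
handle end side [[0.5539, -0.2855], [0.5237, -0.302]]
L 0.08884248479721571 yaw 109.18189051963745 tipmid [ 0.476  -0.104   0.0155] w 0.0381588180077843
[ 0.4785 -0.1094  0.0155]
```

play_rows --pt "1 -0.076 -0.083 0 0" --pt "1 -0.076 -0.083 0 0" --pt "1 -0.076 -0.083 0 0" --pt "1 -0.076 -0.083 0 0" --pt "1 -0.076 -0.083 0 0" --pt "1 -0.076 -0.083 0 0" --pt "1 -0.076 -0.083 0 0" --pt "1 -0.076 -0.083 0 0" --pt "1 -0.076 -0.083 0 0" --pt "1 -0.076 -0.083 0 0" --pt "1 -0.076 -0.083 0 0" --pt "1 -0.076 -0.083 0 0"

```text
time_s: 1.1
tool_pos: [0.3334, 0.1623, 0.1992]
eef_rot: [[-0.96, 0.282, -0.0], [0.282, 0.96, 0.0], [0.0, 0.0, -1.0]]
force: [0.8, 0.2, 0.3]
finger_gap: 1.003
```

play_rows --pt "1 -0.076 -0.083 0 0" --pt "1 -0.076 -0.083 0 0" --pt "1 -0.076 -0.083 0 0" --pt "1 -0.076 -0.083 0 0" --pt "1 -0.076 -0.083 0 0" --pt "1 -0.076 -0.083 0 0" --pt "1 -0.076 -0.083 0 0" --pt "1 -0.076 -0.083 0 0" --pt "1 -0.076 -0.083 0 0" --pt "1 -0.076 -0.083 0 0" --pt "1 -0.076 -0.083 0 0" --pt "1 -0.076 -0.083 0 0"

```text
time_s: 2.1
tool_pos: [0.5118, -0.2014, 0.1988]
eef_rot: [[-0.959, 0.282, -0.001], [0.282, 0.959, 0.001], [0.001, 0.0, -1.0]]
force: [0.3, 0.3, 0.0]
finger_gap: 1.003
```

play_rows --pt "1 0 0 0 0.0756" --pt "1 0 0 0 0.0756" --pt "1 0 0 0 0.0756" --pt "1 0 0 0 0.0756" --pt "1 0 0 0 0.0756" --pt "1 0 0 0 0.0756" --pt "1 0 0 0 0.0756" --pt "1 0 0 0 0.0756" --pt "1 0 0 0 0" --pt "1 0 0 0 0" --pt "1 0 0 0 0"

```text
time_s: 3.02
tool_pos: [0.5115, -0.1999, 0.1991]
eef_rot: [[-0.331, 0.944, -0.001], [0.944, 0.331, 0.0], [0.001, -0.0, -1.0]]
force: [-0.0, -0.1, -0.7]
finger_gap: 0.999
```

```bash
cat >> h.py <<'E'
np.set_printoptions(precision=4,suppress=True)
def to(p,yaw=None):
    "shares needed from the measured pose to TCP p, tool x at yaw deg"
    s=ctrl.read_state();R=s["eef_rot"];y=np.degrees(np.arctan2(R[1,0],R[0,0]))
    print("t",s["time_s"],"pos",s["tool_pos"],"yaw",y,"F",s["force"],"T",s["torque"],"gap",s["finger_gap"])
    c,n=np.cos(np.radians(y)),np.sin(np.radians(y));Rc=np.array([[c,n,0],[n,-c,0],[0,0,-1]])
    print("total shares xyz",Rc.T@(np.array(p)-s["tool_pos"])/.3,"turn",None if yaw is None else (y-yaw)/90,"deltas",np.array(p)-s["tool_pos"])
E
python3 -c "
from h import *
to([.510,-.202,.1],109.2)"
```

```text
t 3.0167 pos [ 0.5115 -0.1999  0.1991] yaw 109.33478029887104 F [-0.0142 -0.0892 -0.7211] T [-0.0402  0.041   0.0385] gap 0.9988131491229124
total shares xyz [-0.0051 -0.0069  0.3304] turn 0.00149755887634484 deltas [-0.0015 -0.0021 -0.0991]
```

play_rows --pt "1 -0.005 -0.007 0.06 0" --pt "1 0 0 0.1 0" --pt "1 0 0 0.1 0" --pt "1 0 0 0.1 0" --pt "1 0 0 0.1 0" --pt "1 0 0 0.08 0" --pt "1 0 0 0.045 0" --pt "1 0 0 0 0" --pt "1 0 0 0 0"

```text
time_s: 3.77
tool_pos: [0.5095, -0.2017, 0.0233]
eef_rot: [[-0.33, 0.944, -0.002], [0.944, 0.33, 0.001], [0.002, -0.001, -1.0]]
force: [-0.3, -0.8, 0.7]
finger_gap: 0.998
```

Run:
```python
from h import *
to([.510,-.202,.022],109.2)
a=[ctrl.grab_frame(n)["color"][:,:,::-1] for n in("top","side")]
i=np.hstack([cv2.resize(a[0][210:310,320:420],(400,400),interpolation=2),cv2.resize(a[1][240:360,235:355],(400,400),interpolation=2)])
cv2.imwrite("pics/g.png",i)
```

```text
t 3.7667 pos [ 0.5095 -0.2017  0.0233] yaw 109.26227265556987 F [-0.2666 -0.8287  0.6901] T [-0.105   0.052  -0.0293] gap 0.9976846553637811
total shares xyz [-0.0014  0.0011  0.0042] turn 0.0006919183952207833 deltas [ 0.0005 -0.0003 -0.0013]
```

View pics/g.png

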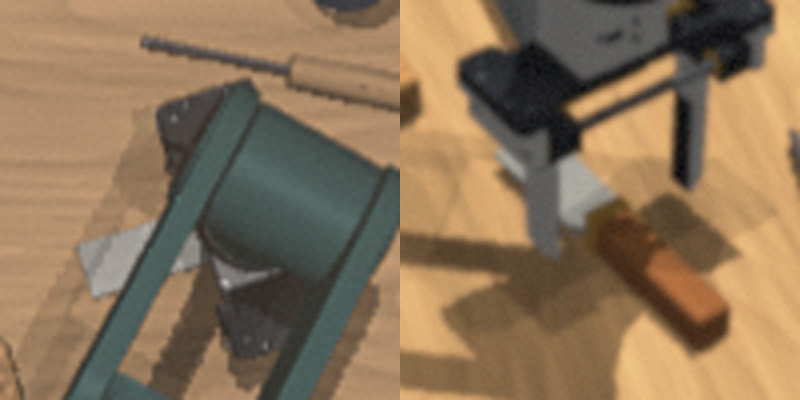

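Run:
```python
from h import *
f=lambda u,v:(235+u*.3,240+v*.3)
p=w("side",[f(548-400,256),f(690-400,188)],.0043);print("finger tips side",p,p.mean(0))
q=w("side",[(235+205/3.3,170+437/3.3),(235+215/3.3,170+447/3.3)],.028);print("ferrule front,back side",q)
q=w("top",[(228+572/4,190+315/4),(228+587/4,190+308/4)],.028);print("ferrule front,back top",q)
```

```text
finger tips side [[ 0.4693 -0.2015  0.0043]
 [ 0.5709 -0.1691  0.0043]] [ 0.5201 -0.1853  0.0043]
ferrule front,back side [[ 0.5082 -0.1954  0.028 ]
 [ 0.5114 -0.2055  0.028 ]]
ferrule front,back top [[ 0.5035 -0.1892  0.028 ]
 [ 0.5088 -0.2     0.028 ]]
```

play_rows --pt "1 -0.023 0 0.004 0" --pt "0 0 0 0 0" --pt "0 0 0 0 0" --pt "0 0 0 0 0" --pt "0 0 0 0 0" --pt "0 0 0 0 0" --pt "0 0 0 0 0" --pt "0 0 0 0 0" --pt "0 0 0 0 0" --pt "0 0 0 0 0" --pt "0 0 0 0 0" --pt "0 0 0 0 0" --force 55

```text
time_s: 4.87
tool_pos: [0.5124, -0.2085, 0.0227]
eef_rot: [[-0.329, 0.944, 0.0], [0.944, 0.329, 0.0], [0.0, 0.0, -1.0]]
force: [-0.1, 0.3, -0.5]
finger_gap: 0.252
```

```bash
python3 -c "
from h import *
to([.595,-.23,.12],93.35)"
```

```text
t 4.8667 pos [ 0.5124 -0.2085  0.0227] yaw 109.19395414635368 F [-0.1431  0.2992 -0.4784] T [-0.0604  0.0756  0.0422] gap 0.25150851935056145
total shares xyz [-0.1582  0.2366 -0.3242] turn 0.17604393495948534 deltas [ 0.0826 -0.0215  0.0973]
```

play_rows --pt "0 0 0 -0.03 0" --pt "0 0 0 -0.06 0" --pt "0 0 0 -0.08 0" --pt "0 0 0 -0.08 0" --pt "0 0 0 -0.05 0" --pt "0 0 0 -0.02 0.044" --pt "0 0 0 0 0.044" --pt "0 0 0 0 0.044" --pt "0 0 0 0 0.044"

```text
time_s: 5.62
tool_pos: [0.5127, -0.2087, 0.12]
eef_rot: [[-0.055, 0.998, 0.001], [0.998, 0.055, -0.001], [-0.001, 0.001, -1.0]]
force: [-0.2, 0.7, -0.3]
finger_gap: 0.002
```

play_rows --pt "0 0.018 0.031 0 0" --pt "0 0.035 0.062 0 0" --pt "0 0.035 0.062 0 0" --pt "0 0.035 0.062 0 0" --pt "0 0.035 0.062 0 0" --pt "0 0.018 0.031 0 0" --pt "0 0 0 0 0" --pt "0 0 0 0 0" --pt "0 0 0 0 0"

```text
time_s: 6.37
tool_pos: [0.6016, -0.1508, 0.1187]
eef_rot: [[-0.059, 0.998, -0.001], [0.998, 0.059, -0.0], [-0.0, -0.001, -1.0]]
force: [0.2, 0.5, -0.9]
finger_gap: 0.005
```

Run:
```python
from h import *
to([.602,-.135,.063],93.35)
a=[ctrl.grab_frame(n)["color"][:,:,::-1] for n in("top","side")]
i=np.hstack([cv2.resize(a[0][190:290,235:335],(400,400),interpolation=2),cv2.resize(a[1][170:290,250:370],(400,400),interpolation=2)])
cv2.imwrite("pics/g2.png",i)
```

```text
t 6.3667 pos [ 0.6016 -0.1508  0.1187] yaw 93.3623777627778 F [ 0.2083  0.4819 -0.858 ] T [-0.1414  0.0513  0.0191] gap 0.00526483832667008
total shares xyz [0.0523 0.0046 0.1858] turn 0.00013753069753113953 deltas [ 0.0004  0.0158 -0.0557]
```

View pics/g2.png

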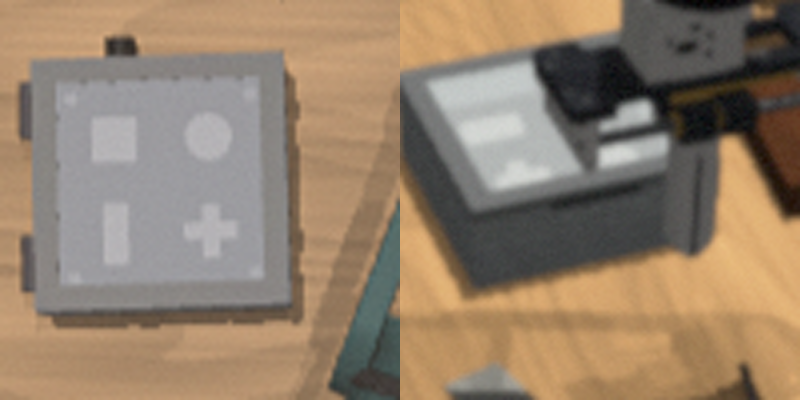

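Run:
```python
from h import *
a=[ctrl.grab_frame(n)["color"][:,:,::-1] for n in("top","side")]
i=np.hstack([cv2.resize(a[0][220:300,330:420],(405,360),interpolation=2),cv2.resize(a[1][270:350,255:345],(405,360),interpolation=2)])[:,:800]
cv2.imwrite("pics/g3.png",i)
```

```text
(no output)
```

View pics/g3.png

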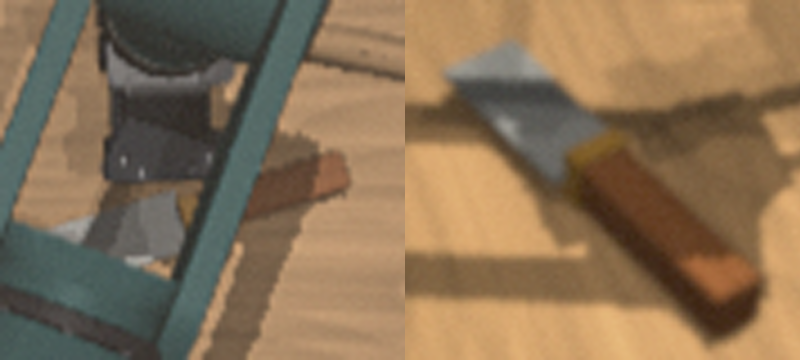

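play_rows --pt "1 -0.044 -0.0775 0 0" --pt "1 -0.044 -0.0775 0 0" --pt "1 -0.044 -0.0775 0 0" --pt "1 -0.044 -0.0775 0 0" --pt "1 0 0 0 -0.059" --pt "1 0 0 0 -0.059" --pt "1 0 0 0 -0.058" --pt "1 0 0 0 0" --pt "1 0 0 0 0" --pt "1 0 0 0 0"

```text
time_s: 7.4
tool_pos: [0.5122, -0.2087, 0.1189]
eef_rot: [[-0.327, 0.945, 0.0], [0.945, 0.327, -0.0], [-0.0, 0.0, -1.0]]
force: [0.1, -0.6, -0.1]
finger_gap: 0.678
```

Run:
```python
from h import *
to([.5148,-.2146,.022],109.2)
```

```text
t 7.4 pos [ 0.5122 -0.2087  0.1189] yaw 109.06930135933223 F [ 0.1399 -0.5549 -0.1489] T [-0.0719  0.0639  0.0266] gap 0.678116689917804
total shares xyz [-0.0215  0.0017  0.3229] turn -0.001452207118530819 deltas [ 0.0026 -0.0059 -0.0969]
```

play_rows --pt "1 -0.0215 0.002 0 0" --pt "1 0 0 0.04 0" --pt "1 0 0 0.08 0" --pt "1 0 0 0.08 0" --pt "1 0 0 0.07 0" --pt "1 0 0 0.04 0" --pt "1 0 0 0.013 0" --pt "1 0 0 0 0"

```text
time_s: 8.07
tool_pos: [0.5142, -0.214, 0.0203]
eef_rot: [[-0.329, 0.944, -0.003], [0.944, 0.329, 0.001], [0.002, -0.002, -1.0]]
force: [-0.5, 0.3, 0.1]
finger_gap: 1.0
```

play_rows --pt "0 0 0 0 0" --pt "0 0 0 0 0" --pt "0 0 0 0 0" --pt "0 0 0 0 0" --pt "0 0 0 0 0" --pt "0 0 0 0 0" --pt "0 0 0 0 0" --pt "0 0 0 0 0" --pt "0 0 0 0 0" --pt "0 0 0 0 0" --pt "0 0 0 0 0" --pt "0 0 0 0 0" --force 55

```text
time_s: 9.07
tool_pos: [0.5164, -0.2142, 0.0229]
eef_rot: [[-0.329, 0.944, 0.003], [0.944, 0.329, 0.0], [-0.001, 0.003, -1.0]]
force: [2.8, 1.8, 2.7]
finger_gap: 0.183
```

play_rows --pt "0 0 0 0 0" --pt "0 0 0 0 0" --pt "0 0 0 0 0" --pt "0 0 0 0 0"

```text
time_s: 9.4
tool_pos: [0.5193, -0.2136, 0.0259]
eef_rot: [[-0.329, 0.944, 0.01], [0.944, 0.329, 0.0], [-0.003, 0.009, -1.0]]
force: [4.7, 4.3, 9.1]
finger_gap: 0.003
```

Run:
```python
from h import *
to([.5148,-.2146,.022],109.2)
```

```text
t 9.4 pos [ 0.5193 -0.2136  0.0259] yaw 109.2289022002851 F [4.7101 4.257  9.1083] T [ 0.946  -0.9157  0.0404] gap 0.003186633876873178
total shares xyz [ 0.0019 -0.0153  0.0129] turn 0.0003211355587233634 deltas [-0.0045 -0.001  -0.0039]
```

Run:
```python
from h import *
a=[ctrl.grab_frame(n)["color"][:,:,::-1] for n in("top","side")]
i=np.hstack([cv2.resize(a[0][210:310,330:430],(400,400),interpolation=2),cv2.resize(a[1][240:360,245:365],(400,400),interpolation=2)])
cv2.imwrite("pics/g4.png",i)
```

```text
(no output)
```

View pics/g4.png

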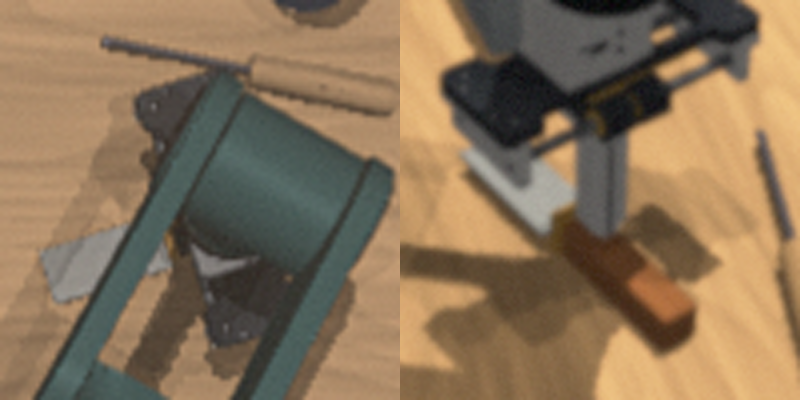

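Run:
```python
from h import *
f=lambda u,v:(245+(u-400)*.3,240+v*.3)
for z in(.007,.016,.026,.030,.035,.045,.055): print(z,w("side",[f(604,236)],z)[0])
# same check at start picture: fingertips in side0? open fingers in g.png at TCP (.5095,-.2017,.0233)
f=lambda u,v:(235+(u-400)*.3,240+v*.3)
for z in(.004,.023,.030,.04,.05): print(z,w("side",[f(548,254),f(690,186)],z).mean(0), w("side",[f(548,254),f(690,186)],z).ptp(0) if 0 else "")
s=ctrl.read_state();print(s["qpos"],s["joint_torque"])
```

```text
0.007 [ 0.5253 -0.2031  0.007 ]
0.016 [ 0.5223 -0.2118  0.016 ]
0.026 [ 0.519  -0.2215  0.026 ]
0.03 [ 0.5177 -0.2254  0.03  ]
0.035 [ 0.516  -0.2302  0.035 ]
0.045 [ 0.5127 -0.2399  0.045 ]
0.055 [ 0.5094 -0.2496  0.055 ]
0.004 [ 0.5207 -0.1833  0.004 ] 
0.023 [ 0.5146 -0.2021  0.023 ] 
0.03 [ 0.5123 -0.209   0.03  ] 
0.04 [ 0.509  -0.2189  0.04  ] 
0.05 [ 0.5058 -0.2288  0.05  ] 
[-28.3901  11.767   91.4421  -0.0045  76.6308 -47.6242] [  0.3459 -36.9568 -28.2281   0.2033  -0.0043   0.0023]
```

play_rows --pt "0 0 0 -0.05 0" --pt "1 0 0 -0.05 0" --pt "1 0 0 0 0" --pt "1 0 0 0 0" --pt "1 0 0 0 0" --pt "1 0 0 0 0" --pt "1 0 0 0 0" --pt "1 0 0 0 0" --pt "1 0 0 0 0" --pt "1 0 0 0 0" --pt "1 0 0 0 0" --pt "1 0 0 0 0"

```text
time_s: 10.5
tool_pos: [0.5151, -0.2144, 0.0519]
eef_rot: [[-0.329, 0.944, 0.0], [0.944, 0.329, 0.0], [0.0, 0.0, -1.0]]
force: [0.3, 0.0, -0.2]
finger_gap: 0.749
```

Run:
```python
from h import *
to([.5148,-.2146,.012],109.2)
```

```text
t 10.5 pos [ 0.5151 -0.2144  0.0519] yaw 109.19532166018126 F [ 0.3185  0.0473 -0.2463] T [-0.063   0.0372  0.0168] gap 0.7486945757966689
total shares xyz [-0.0002 -0.0011  0.1328] turn -5.198155354154071e-05 deltas [-0.0003 -0.0002 -0.0399]
```

play_rows --pt "1 0 0 0.04 0" --pt "1 0 0 0.04 0" --pt "1 0 0 0.03 0" --pt "1 0 0 0.02 0" --pt "1 0 0 0 0" --pt "1 0 0 0 0"

```text
time_s: 11.0
tool_pos: [0.5145, -0.2141, 0.0118]
eef_rot: [[-0.329, 0.944, -0.002], [0.944, 0.329, 0.001], [0.001, -0.001, -1.0]]
force: [0.3, 0.1, 0.3]
finger_gap: 1.001
```

play_rows --pt "1 0 0 0.01 0" --pt "1 0 0 0.01 0" --pt "1 0 0 0 0" --pt "1 0 0 0 0"

```text
time_s: 11.33
tool_pos: [0.5151, -0.2144, 0.0069]
eef_rot: [[-0.329, 0.944, 0.0], [0.944, 0.329, 0.0], [-0.0, 0.0, -1.0]]
force: [0.8, 0.3, 1.3]
finger_gap: 0.997
```

play_rows --pt "1 0 0 0.006 0" --pt "1 0 0 0.006 0" --pt "1 0 0 0 0" --pt "1 0 0 0 0"

```text
time_s: 11.67
tool_pos: [0.515, -0.2144, 0.0031]
eef_rot: [[-0.329, 0.944, -0.0], [0.944, 0.329, 0.0], [0.0, -0.0, -1.0]]
force: [-0.1, -0.2, 0.2]
finger_gap: 1.001
```

play_rows --pt "0 0 0 0 0" --pt "0 0 0 0 0" --pt "0 0 0 0 0" --pt "0 0 0 0 0" --pt "0 0 0 0 0" --pt "0 0 0 0 0" --pt "0 0 0 0 0" --pt "0 0 0 0 0" --pt "0 0 0 0 0" --pt "0 0 0 0 0" --pt "0 0 0 0 0" --pt "0 0 0 0 0" --force 55

```text
time_s: 12.67
tool_pos: [0.5149, -0.2145, 0.0033]
eef_rot: [[-0.329, 0.944, -0.0], [0.944, 0.329, 0.0], [0.0, -0.0, -1.0]]
force: [-1.0, -0.5, -0.5]
finger_gap: 0.275
```

play_rows --pt "0 0 0 0 0" --pt "0 0 0 0 0" --pt "0 0 0 0 0"

```text
time_s: 12.92
tool_pos: [0.5149, -0.2145, 0.0033]
eef_rot: [[-0.329, 0.944, -0.0], [0.944, 0.329, 0.0], [0.0, -0.0, -1.0]]
force: [-0.7, -0.2, 0.4]
finger_gap: 0.274
```

play_rows --pt "0 0 0 -0.03 0" --pt "0 0 0 -0.06 0" --pt "0 0 0 -0.08 0" --pt "0 0 0 -0.08 0" --pt "0 0 0 -0.05 0" --pt "0 0 0 -0.02 0.044" --pt "0 0 0 0 0.044" --pt "0 0 0 0 0.044" --pt "0 0 0 0 0.044"

```text
time_s: 13.67
tool_pos: [0.5152, -0.2143, 0.0999]
eef_rot: [[-0.055, 0.998, 0.001], [0.998, 0.055, 0.0], [0.0, 0.001, -1.0]]
force: [0.1, 0.3, -2.2]
finger_gap: 0.27
```

play_rows --pt "0 0.025 0.031 0 0" --pt "0 0.044 0.061 0 0" --pt "0 0.044 0.061 0 0" --pt "0 0.044 0.061 0 0" --pt "0 0.044 0.061 0 0" --pt "0 0.025 0.031 0 0" --pt "0 0 0 0.04 0" --pt "0 0 0 0.06 0" --pt "0 0 0 0.06 0" --pt "0 0 0 0.02 0" --pt "0 0 0 0 0" --pt "0 0 0 0 0"

```text
time_s: 14.67
tool_pos: [0.602, -0.1417, 0.0448]
eef_rot: [[-0.058, 0.998, -0.001], [0.998, 0.058, 0.0], [0.0, -0.001, -1.0]]
force: [0.4, 0.1, -1.5]
finger_gap: 0.273
```

Run:
```python
from h import *
to([.6025,-.1415,.0433],93.35)
a=[ctrl.grab_frame(n)["color"][:,:,::-1] for n in("top","side")]
i=np.hstack([cv2.resize(a[0][190:290,280:380],(400,400),interpolation=2),cv2.resize(a[1][200:290,290:380],(400,400),interpolation=2)])
cv2.imwrite("pics/g5.png",i)
```

```text
t 14.6667 pos [ 0.602  -0.1417  0.0448] yaw 93.3327941690471 F [ 0.4307  0.0877 -1.5296] T [-0.0627  0.004   0.0593] gap 0.2727081278149883
total shares xyz [0.0007 0.0016 0.005 ] turn -0.0001911758994765478 deltas [ 0.0005  0.0002 -0.0015]
```

View pics/g5.png

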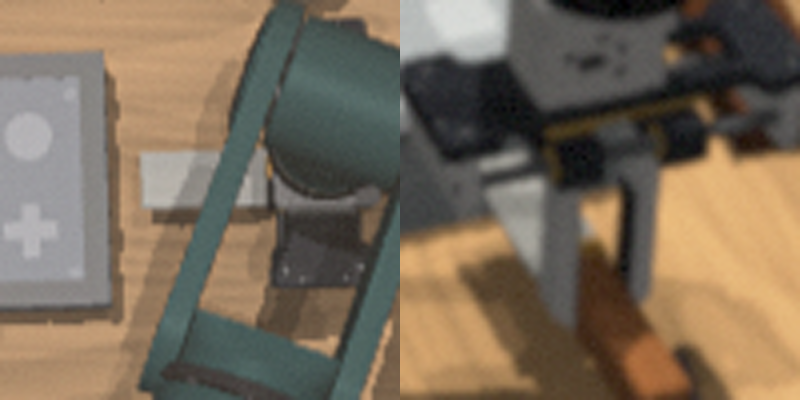

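play_rows --pt "0 0.02 0.001 0.005 0" --pt "0 0.03 0 0 0" --pt "0 0.02 0 0 0" --pt "0 0.01 0 0 0" --pt "0 0.01 0 0 0" --pt "0 0.01 0 0 0" --pt "0 0.01 0 0 0" --pt "0 0 0 0 0"

```text
time_s: 15.43
tool_pos: [0.6011, -0.1077, 0.0438]
eef_rot: [[-0.059, 0.998, -0.0], [0.998, 0.059, 0.0], [0.0, 0.0, -1.0]]
force: [-0.0, -0.2, -1.0]
finger_gap: 0.271
```

Run:
```python
from h import *
to([.6025,-.1415,.0433],93.35)
```

```text
t 15.4333 pos [ 0.6011 -0.1077  0.0438] yaw 93.38944280444102 F [-0.013  -0.1925 -0.9799] T [-0.0071  0.0476  0.036 ] gap 0.27121767700495925
total shares xyz [-0.1126 -0.002   0.0016] turn 0.000438253382678037 deltas [ 0.0014 -0.0338 -0.0005]
```

play_rows --pt "0 0.015 0 0 0" --pt "0 0.02 0 0 0" --pt "0 0.02 0 0 0" --pt "0 0.01 0 0 0" --pt "0 0 0 0 0"

```text
time_s: 15.85
tool_pos: [0.5999, -0.0879, 0.0437]
eef_rot: [[-0.06, 0.998, -0.0], [0.998, 0.06, 0.0], [0.0, -0.0, -1.0]]
force: [-0.6, 0.0, -2.3]
finger_gap: 0.277
```

play_rows --pt "0 0 0 -0.01 0" --pt "0 0 0 -0.01 0" --pt "0 0 0 -0.01 0" --pt "0 0 0 -0.01 0" --pt "0 0 0 0 0"

```text
time_s: 16.27
tool_pos: [0.6002, -0.0891, 0.0565]
eef_rot: [[-0.059, 0.998, 0.001], [0.998, 0.059, -0.0], [-0.0, 0.001, -1.0]]
force: [-0.7, -0.2, -2.6]
finger_gap: 0.276
```

Run:
```python
from h import *
to([.6025,-.1415,.0433],93.35)
```

```text
t 16.2667 pos [ 0.6002 -0.0891  0.0565] yaw 93.35484452541895 F [-0.7062 -0.2327 -2.635 ] T [-0.0187  0.1585  0.0305] gap 0.27599526117098555
total shares xyz [-0.1747 -0.0024  0.0439] turn 5.382806021066876e-05 deltas [ 0.0023 -0.0524 -0.0132]
```

play_rows --pt "0 0.005 0 -0.02 0" --pt "0 0.005 0 -0.02 0" --pt "0 0.01 0 -0.04 0" --pt "0 0.01 0 -0.04 0" --pt "0 0.022 0 -0.045 0" --pt "0 0.022 0 -0.045 0" --pt "0 0.022 0 -0.045 0" --pt "0 0 0 0 0" --pt "0 0 0 0 0"

```text
time_s: 17.02
tool_pos: [0.5995, -0.0598, 0.1349]
eef_rot: [[-0.059, 0.998, 0.005], [0.998, 0.059, -0.0], [-0.001, 0.005, -1.0]]
force: [-0.6, -0.2, -1.5]
finger_gap: 0.27
```

Run:
```python
from h import *
to([.6025,-.1415,.0433],93.35)
a=[ctrl.grab_frame(n)["color"][:,:,::-1] for n in("top","side")]
i=np.hstack([cv2.resize(a[0][170:290,240:360],(400,400),interpolation=2),cv2.resize(a[1][130:280,230:380],(400,400),interpolation=2)])
cv2.imwrite("pics/g6.png",i)
```

```text
t 17.0167 pos [ 0.5995 -0.0598  0.1349] yaw 93.40343615479705 F [-0.5509 -0.2133 -1.4512] T [-0.0181  0.0608  0.0027] gap 0.26955068286494366
total shares xyz [-0.2725 -0.0063  0.3052] turn 0.0005937350533006086 deltas [ 0.003  -0.0817 -0.0916]
```

View pics/g6.png

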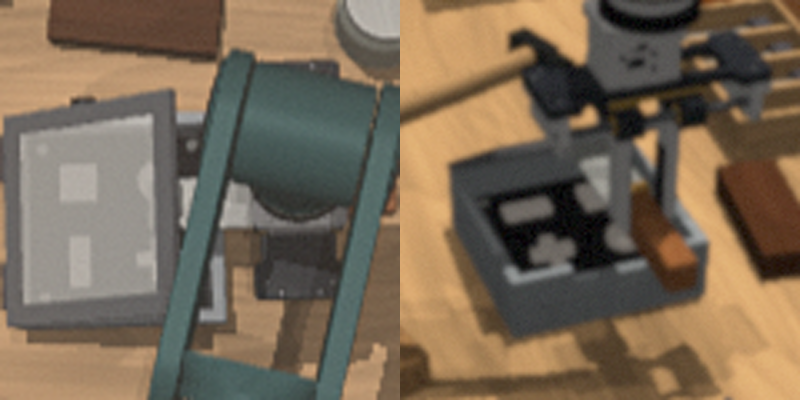

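play_rows --pt "0 0.034 0 -0.036 0" --pt "0 0.034 0 -0.036 0" --pt "0 0.034 0 -0.036 0" --pt "0 0.043 0 -0.025 0" --pt "0 0.043 0 -0.025 0" --pt "0 0.043 0 -0.025 0" --pt "0 0.049 0 -0.011 0" --pt "0 0.049 0 -0.011 0" --pt "0 0.049 0 -0.011 0" --pt "0 0 0 0 0"

```text
time_s: 17.95
tool_pos: [0.5916, 0.0569, 0.1979]
eef_rot: [[-0.062, 0.998, 0.001], [0.998, 0.062, 0.002], [0.002, 0.001, -1.0]]
force: [0.6, 0.5, -2.5]
finger_gap: 0.271
```

play_rows --pt "0 0.03 0 0.002 0" --pt "0 0.05 0 0.004 0" --pt "0 0.05 0 0.004 0" --pt "0 0.03 0 0.003 0" --pt "0 0 0 0 0" --pt "0 0 0 0 0"

```text
time_s: 18.45
tool_pos: [0.5886, 0.1012, 0.1927]
eef_rot: [[-0.059, 0.998, -0.001], [0.998, 0.059, 0.0], [0.0, -0.001, -1.0]]
force: [0.1, -0.4, -1.2]
finger_gap: 0.272
```

Run:
```python
from h import *
to([.6025,-.1415,.0433],93.35)
```

```text
t 18.45 pos [0.5886 0.1012 0.1927] yaw 93.39129737140335 F [ 0.1098 -0.384  -1.2309] T [-0.0273  0.0323 -0.015 ] gap 0.2721485563708642
total shares xyz [-0.8103 -0.0017  0.498 ] turn 0.0004588596822595529 deltas [ 0.0139 -0.2427 -0.1494]
```

play_rows --pt "0 -0.04 0 0 0" --pt "0 -0.08 0 0 0" --pt "0 -0.1 0 0 0" --pt "0 -0.1 0 0 0" --pt "0 -0.1 0 0 0" --pt "0 -0.1 0 0 0" --pt "0 -0.1 0 0 0" --pt "0 -0.1 0 0 0" --pt "0 -0.1 0 0 0" --pt "0 -0.1 0 0 0" --pt "0 -0.08 0 0 0" --pt "0 -0.04 0 0 0"

```text
time_s: 19.45
tool_pos: [0.606, -0.2156, 0.1928]
eef_rot: [[-0.053, 0.999, -0.001], [0.999, 0.053, -0.001], [-0.001, -0.001, -1.0]]
force: [0.3, 0.1, -2.3]
finger_gap: 0.27
```

play_rows --pt "0 0 -0.04 0 -0.044" --pt "0 0 -0.08 0 -0.044" --pt "0 0 -0.08 0 -0.044" --pt "0 0 -0.08 0 -0.044" --pt "0 0 -0.03 0 0" --pt "0 0 0 0 0" --pt "0 0 0 0 0"

```text
time_s: 20.03
tool_pos: [0.5164, -0.2285, 0.1936]
eef_rot: [[-0.327, 0.945, 0.002], [0.945, 0.327, 0.0], [-0.0, 0.002, -1.0]]
force: [0.3, -0.1, -1.4]
finger_gap: 0.271
```

Run:
```python
from h import *
to([.515,-.2145,.0055],109.2)
a=ctrl.grab_frame("top")["color"][:,:,::-1],ctrl.grab_frame("side")["color"][:,:,::-1]
i=np.hstack([cv2.resize(a[0][170:320,220:420],(400,300),interpolation=2),cv2.resize(a[1][100:350,205:405],(400,500),interpolation=2)[100:400]])
cv2.imwrite("pics/g7.png",i)
```

```text
t 20.0333 pos [ 0.5164 -0.2285  0.1936] yaw 109.06915316640465 F [ 0.2741 -0.1073 -1.39  ] T [-0.061   0.0293 -0.0053] gap 0.27112510118221533
total shares xyz [0.0456 0.0108 0.627 ] turn -0.0014538537066150702 deltas [-0.0014  0.014  -0.1881]
```

View pics/g7.png

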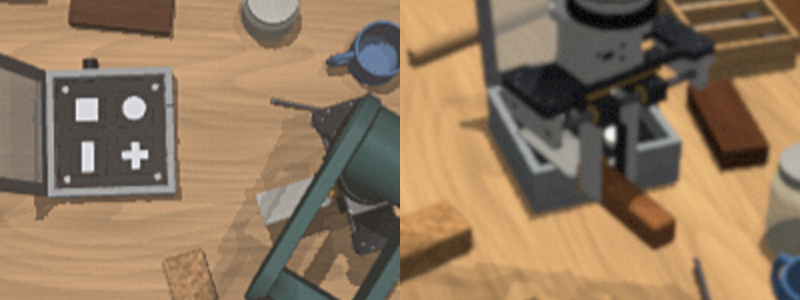

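play_rows --pt "0 0.023 0.005 0.04 0" --pt "0 0.023 0.005 0.08 0" --pt "0 0 0 0.1 0" --pt "0 0 0 0.1 0" --pt "0 0 0 0.1 0" --pt "0 0 0 0.1 0" --pt "0 0 0 0.06 0" --pt "0 0 0 0.03 0" --pt "0 0 0 0.017 0" --pt "0 0 0 0 0" --pt "0 0 0 0 0"

```text
time_s: 21.05
tool_pos: [0.516, -0.2147, 0.0064]
eef_rot: [[-0.329, 0.944, 0.003], [0.944, 0.329, -0.001], [-0.002, 0.002, -1.0]]
force: [0.8, -0.8, -1.1]
finger_gap: 0.27
```

play_rows --pt "0 0 0 0.004 0" --pt "0 0 0 0.003 0" --pt "0 0 0 0 0" --pt "0 0 0 0 0"

```text
time_s: 21.38
tool_pos: [0.5147, -0.2145, 0.0035]
eef_rot: [[-0.329, 0.944, 0.001], [0.944, 0.329, -0.0], [-0.001, 0.001, -1.0]]
force: [-0.3, 0.0, -0.8]
finger_gap: 0.277
```

play_rows --pt "0.8 0 0 0 0" --pt "0.8 0 0 0 0" --pt "0.8 0 0 0 0" --pt "0.8 0 0 0 0" --pt "0.8 0 0 0 0" --pt "0.8 0 0 0 0" --pt "0.8 0 0 0 0" --pt "0.8 0 0 -0.03 0" --pt "0.8 0 0 -0.08 0" --pt "0.8 0 0 -0.12 0" --pt "0 0 0 -0.12 0" --pt "0 0 0 -0.12 0" --force 20

```text
time_s: 22.38
tool_pos: [0.514, -0.214, 0.1459]
eef_rot: [[-0.329, 0.944, -0.0], [0.944, 0.329, 0.0], [0.0, -0.0, -1.0]]
force: [1.4, 0.5, -0.7]
finger_gap: 0.694
```

play_rows --pt "0 0 0 -0.03 0.044" --pt "0 0 0 0 0.044" --pt "0 0 0 0 0.044" --pt "0 0 0 0 0.044" --pt "0 0 0 0 0" --pt "0 0 0 0 0"

```text
time_s: 22.88
tool_pos: [0.5145, -0.2143, 0.1535]
eef_rot: [[-0.06, 0.998, 0.001], [0.998, 0.06, -0.0], [-0.0, 0.001, -1.0]]
force: [0.3, 0.7, -0.1]
finger_gap: 0.268
```

Run:
```python
from h import *
f=ctrl.grab_frame("top")["color"][:,:,::-1]
g=cv2.cvtColor(f,cv2.COLOR_BGR2GRAY)[200:275,235:315]
n,l,st,c=cv2.connectedComponentsWithStats((g>190).astype(np.uint8))
for i in range(1,n):
    if st[i,4]>30: print(st[i],c[i],w("top",[c[i]+[235,200]],.046)[0])
to([.6216,.1244,.12],93.35)
```

```text
[ 23  19  11  11 116] [28.0517 24.2155] [0.6213 0.1246 0.046 ]
[47 18 11 11 92] [51.6196 23.3804] [0.6257 0.0571 0.046 ]
[26 41  6 15 85] [28.4235 47.7529] [0.5536 0.1209 0.046 ]
[46 41 13 13 78] [52.3462 47.1538] [0.5573 0.0527 0.046 ]
t 22.9333 pos [ 0.5144 -0.2142  0.1533] yaw 93.44767952845766 F [-0.4447 -0.2217  0.4   ] T [-0.0596  0.1396 -0.0087] gap 0.22974859657312105
total shares xyz [1.1052 0.4245 0.1111] turn 0.0010853280939740115 deltas [ 0.1072  0.3386 -0.0333]
```

play_rows --pt "0 0.05 0.02 0 0" --pt "0 0.09 0.035 0 0" --pt "0 0.1 0.04 0 0" --pt "0 0.11 0.04 0 0" --pt "0 0.11 0.04 0 0" --pt "0 0.11 0.04 0 0" --pt "0 0.11 0.04 0 0" --pt "0 0.11 0.04 0 0" --pt "0 0.11 0.04 0 0" --pt "0 0.1 0.04 0 0" --pt "0 0.07 0.03 0 0" --pt "0 0.035 0.02 0 0"

```text
time_s: 23.93
tool_pos: [0.6225, 0.1273, 0.1527]
eef_rot: [[-0.063, 0.998, -0.0], [0.998, 0.063, 0.001], [0.001, -0.0, -1.0]]
force: [-0.4, 0.6, 0.1]
finger_gap: 0.004
```

play_rows --pt "0 0 0 0.06 0" --pt "0 0 0 0.08 0" --pt "0 0 0 0.08 0" --pt "0 0 0 0.06 0" --pt "0 0 0 0.03 0" --pt "0 0 0 0 0" --pt "0 0 0 0 0"

```text
time_s: 24.52
tool_pos: [0.6224, 0.1236, 0.0602]
eef_rot: [[-0.058, 0.998, -0.0], [0.998, 0.058, -0.0], [-0.0, -0.0, -1.0]]
force: [0.2, 0.1, 0.3]
finger_gap: 0.009
```

Run:
```python
from h import *
to([.6215,.1245,.044],93.35)
```

```text
t 24.5167 pos [0.6224 0.1236 0.0602] yaw 93.33708831958857 F [0.1598 0.077  0.2712] T [-0.088   0.0208  0.0013] gap 0.00873457613297966
total shares xyz [ 0.003  -0.0029  0.0539] turn -0.00014346311568244928 deltas [-0.0009  0.0009 -0.0162]
```

Good position over the square key. I'll press it in stages.

play_rows --pt "0 0.003 -0.003 0.02 0" --pt "0 0 0 0.02 0" --pt "0 0 0 0.01 0" --pt "0 0 0 0 0" --pt "0 0 0 0 0"

```text
time_s: 24.93
tool_pos: [0.6213, 0.125, 0.045]
eef_rot: [[-0.059, 0.998, -0.0], [0.998, 0.059, 0.0], [0.0, -0.0, -1.0]]
force: [0.6, 1.1, -0.4]
finger_gap: 0.004
```

play_rows --pt "0 0 0 0.01 0" --pt "0 0 0 0.01 0" --pt "0 0 0 0 0" --pt "0 0 0 0 0"

```text
time_s: 25.27
tool_pos: [0.6217, 0.1251, 0.0393]
eef_rot: [[-0.059, 0.998, 0.001], [0.998, 0.059, 0.0], [0.0, 0.001, -1.0]]
force: [1.0, 0.4, 1.5]
finger_gap: 0.004
```

play_rows --pt "0 0 0 0.01 0" --pt "0 0 0 0.005 0" --pt "0 0 0 0 0" --pt "0 0 0 0 0"

```text
time_s: 25.6
tool_pos: [0.6219, 0.1251, 0.0352]
eef_rot: [[-0.058, 0.998, 0.001], [0.998, 0.058, 0.0], [0.0, 0.001, -1.0]]
force: [0.1, -0.6, 3.9]
finger_gap: 0.006
```

play_rows --pt "0 0 0 0.01 0" --pt "0 0 0 0.003 0" --pt "0 0 0 0 0" --pt "0 0 0 0 0"

```text
time_s: 25.93
tool_pos: [0.6219, 0.1251, 0.0322]
eef_rot: [[-0.059, 0.998, 0.002], [0.998, 0.059, 0.0], [0.0, 0.002, -1.0]]
force: [-1.7, 0.2, 8.1]
finger_gap: 0.008
```

play_rows --pt "0 0 0 0.008 0" --pt "0 0 0 0 0" --pt "0 0 0 0 0"

```text
time_s: 26.18
tool_pos: [0.6219, 0.1251, 0.032]
eef_rot: [[-0.059, 0.998, 0.002], [0.998, 0.059, 0.0], [0.0, 0.002, -1.0]]
force: [-5.0, -0.4, 16.2]
finger_gap: 0.004
```

play_rows --pt "0 0 0 -0.03 0" --pt "0 0 0 -0.06 0" --pt "0 0 0 -0.06 0" --pt "0 0 0 -0.02 0" --pt "0 0 0 0 0" --pt "0 0 0 0 0"

```text
time_s: 26.68
tool_pos: [0.6209, 0.1249, 0.0782]
eef_rot: [[-0.058, 0.998, -0.001], [0.998, 0.058, -0.0], [0.0, -0.001, -1.0]]
force: [0.1, 0.3, 0.0]
finger_gap: 0.003
```

Run:
```python
from h import *
to([.6253,.0571,.050],93.35)
```

```text
t 26.6833 pos [0.6209 0.1249 0.0782] yaw 93.35124586623692 F [0.1362 0.337  0.0468] T [-0.1279  0.085  -0.0075] gap 0.0030946988628939164
total shares xyz [-0.2266  0.0014  0.0941] turn 1.384295818809278e-05 deltas [ 0.0044 -0.0678 -0.0282]
```

play_rows --pt "0 -0.04 0.001 0 0" --pt "0 -0.08 0 0 0" --pt "0 -0.075 0 0 0" --pt "0 -0.032 0 0 0" --pt "0 0 0 0 0" --pt "0 0 0 0 0"

```text
time_s: 27.18
tool_pos: [0.6251, 0.0566, 0.0782]
eef_rot: [[-0.057, 0.998, -0.002], [0.998, 0.057, 0.001], [0.001, -0.002, -1.0]]
force: [-0.5, 0.6, 0.1]
finger_gap: 0.006
```

play_rows --pt "0 0 0 0.04 0" --pt "0 0 0 0.05 0" --pt "0 0 0 0.03 0" --pt "0 0 0 0.015 0" --pt "0 0 0 0.015 0" --pt "0 0 0 0.01 0" --pt "0 0 0 0 0" --pt "0 0 0 0 0" --pt "0 0 0 0 0"

```text
time_s: 27.93
tool_pos: [0.6251, 0.058, 0.0325]
eef_rot: [[-0.059, 0.998, -0.001], [0.998, 0.059, 0.001], [0.001, -0.001, -1.0]]
force: [-4.2, 1.2, 5.3]
finger_gap: 0.004
```

play_rows --pt "0 0 0 0.008 0" --pt "0 0 0 0 0" --pt "0 0 0 0 0"

```text
time_s: 28.18
tool_pos: [0.6254, 0.0579, 0.0321]
eef_rot: [[-0.059, 0.998, 0.0], [0.998, 0.059, 0.001], [0.001, 0.001, -1.0]]
force: [-6.4, 1.6, 12.2]
finger_gap: 0.003
```

play_rows --pt "0 0 0 0.005 0" --pt "0 0 0 0 0" --pt "0 0 0 0 0"

```text
time_s: 28.43
tool_pos: [0.6254, 0.0579, 0.032]
eef_rot: [[-0.059, 0.998, 0.001], [0.998, 0.059, 0.001], [0.001, 0.001, -1.0]]
force: [-9.1, 0.5, 16.3]
finger_gap: 0.005
```

play_rows --pt "0 0 0 -0.03 0" --pt "0 0 0 -0.06 0" --pt "0 0 0 -0.06 0" --pt "0 0 0 -0.02 0" --pt "0 0 0 0 0" --pt "0 0 0 0 0"

```text
time_s: 28.93
tool_pos: [0.6259, 0.0571, 0.0782]
eef_rot: [[-0.059, 0.998, 0.001], [0.998, 0.059, 0.0], [-0.0, 0.001, -1.0]]
force: [0.2, -0.2, 0.3]
finger_gap: 0.005
```

Run:
```python
from h import *
to([.5535,.1206,.050],93.35)
```

```text
t 28.9333 pos [0.6259 0.0571 0.0782] yaw 93.36313190676793 F [ 0.2012 -0.2413  0.2882] T [-0.0802  0.0149 -0.0373] gap 0.005350956873485394
total shares xyz [ 0.2254 -0.2285  0.0941] turn 0.00014591007519931684 deltas [-0.0724  0.0635 -0.0282]
```

play_rows --pt "0 0.03 -0.03 0 0" --pt "0 0.06 -0.06 0 0" --pt "0 0.075 -0.075 0 0" --pt "0 0.04 -0.042 0 0" --pt "0 0.02 -0.021 0 0" --pt "0 0 0 0 0" --pt "0 0 0 0 0"

```text
time_s: 29.52
tool_pos: [0.553, 0.1205, 0.0777]
eef_rot: [[-0.059, 0.998, -0.0], [0.998, 0.059, -0.0], [-0.0, -0.001, -1.0]]
force: [-0.3, -0.1, -0.1]
finger_gap: 0.004
```

Run:
```python
from h import *
to([.5535,.1206,.050],93.35)
```

```text
t 29.5167 pos [0.553  0.1205 0.0777] yaw 93.39478489441552 F [-0.3321 -0.0663 -0.0859] T [-0.0797  0.0755  0.013 ] gap 0.004231864414598173
total shares xyz [0.0003 0.0016 0.0923] turn 0.0004976099379503138 deltas [ 0.0005  0.0001 -0.0277]
```

play_rows --pt "0 0 0 0.04 0" --pt "0 0 0 0.05 0" --pt "0 0 0 0.03 0" --pt "0 0 0 0.015 0" --pt "0 0 0 0.015 0" --pt "0 0 0 0.008 0" --pt "0 0 0 0 0" --pt "0 0 0 0 0" --pt "0 0 0 0 0"

```text
time_s: 30.27
tool_pos: [0.5532, 0.1195, 0.0323]
eef_rot: [[-0.058, 0.998, -0.001], [0.998, 0.058, -0.001], [-0.001, -0.001, -1.0]]
force: [-4.6, -2.6, 7.6]
finger_gap: 0.006
```

play_rows --pt "0 0 0 0.008 0" --pt "0 0 0 0 0" --pt "0 0 0 0 0"

```text
time_s: 30.52
tool_pos: [0.5532, 0.1195, 0.032]
eef_rot: [[-0.058, 0.998, -0.0], [0.998, 0.058, -0.001], [-0.001, -0.0, -1.0]]
force: [-8.0, -2.7, 16.3]
finger_gap: 0.008
```

play_rows --pt "0 0 0 0.005 0" --pt "0 0 0 0 0" --pt "0 0 0 0 0"

```text
time_s: 30.77
tool_pos: [0.5533, 0.1196, 0.0319]
eef_rot: [[-0.058, 0.998, 0.0], [0.998, 0.058, -0.001], [-0.001, 0.0, -1.0]]
force: [-10.2, -2.8, 20.5]
finger_gap: 0.008
```

play_rows --pt "0 0 0 -0.03 0" --pt "0 0 0 -0.06 0" --pt "0 0 0 -0.06 0" --pt "0 0 0 -0.1 0" --pt "0 0 0 -0.1 0" --pt "0 0 0 -0.1 0" --pt "0 -0.05 -0.05 -0.1 0" --pt "0 -0.05 -0.12 0 0" --pt "0 -0.05 -0.12 0 0" --pt "0 -0.05 -0.12 0 0" --pt "0 0 -0.05 0 0" --pt "0 0 0 0 0"

```text
time_s: 31.77
tool_pos: [0.4173, 0.0518, 0.1927]
eef_rot: [[-0.057, 0.998, 0.002], [0.998, 0.057, 0.0], [0.0, 0.002, -1.0]]
force: [1.3, 0.2, 1.0]
finger_gap: 0.007
```

Run:
```python
from h import *
to([.5535,.1206,.050],93.35)
a=ctrl.grab_frame("top")["color"][:,:,::-1],ctrl.grab_frame("side")["color"][:,:,::-1]
i=np.hstack([cv2.resize(a[0][150:350,150:440],(435,300),interpolation=2),cv2.resize(a[1][100:350,165:405],(360,375),interpolation=2)[50:350]])
cv2.imwrite("pics/g8.png",i)
```

```text
t 31.7667 pos [0.4173 0.0518 0.1927] yaw 93.26185674844335 F [1.3102 0.2282 1.0129] T [-0.0216  0.0181 -0.0156] gap 0.007397252683226308
total shares xyz [0.2031 0.4664 0.4758] turn -0.0009793694617404943 deltas [ 0.1362  0.0688 -0.1427]
```

View pics/g8.png

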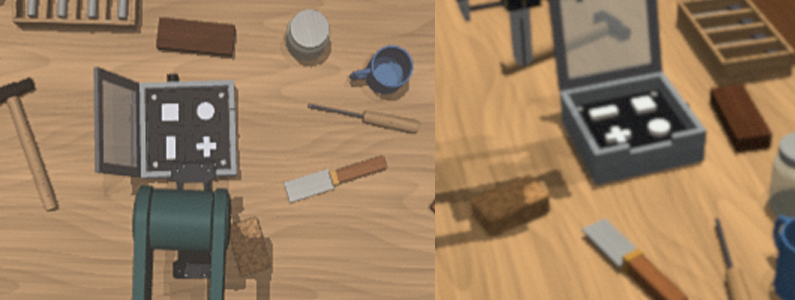

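```bash
python3 -c "
from cell import ctrl
print(ctrl.sign_off())"
```

```text
the job is handed in; nothing more can be done
None
```

The job is done and handed in at about 32 s of the 72 s allowed. I pried the guard open with the scraper blade and swung it to about 1.83 rad, estimated from the tool path. I then laid the scraper back flat on the bench, close to where it started. With the fingers shut, I pressed the square, then the round, then the bar-shaped key. Each went down to a hard stop at 16–20 N, and the cross was never touched.

**Last checks:** the final picture shows:
- the guard leaning past upright
- all four keys up
- the scraper flat
- the nearby bystanders (mug, jar, rasp, offcut, sanding block, mallet) where they were; the plane was outside the frame
- the arm clear of everything

**What failed or disagreed:**
- **Grasping:** my first two tries at the scraper failed because the fingers closed above the handle. On the second try they ended up pressing on top of it with about 9 N, which moved it very little. The third try held.
- **Fingertip height:** the fingertips were about 2–6 mm above the reported tool height, not 19 mm below it as the tip-reach figure implies. I set the later heights by contact instead.
- **Cameras:** the side camera put points about 5 mm off in y from the top camera, so I relied mainly on the top one.

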